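Slide the two-dish carriage to the red stop

ROBOT

A 6-joint arm with a two-finger parallel gripper is mounted at the origin on a cart in front of the work surface, level with it; the furniture and walls round the work are solid. World frame = base frame: x ahead of the robot, y to its left, z up, the work surface at z = 0. Lengths are in m, angles in rad, forces in N, time in s.
With the tool pointing down it reaches from about 0.375 to 0.9 m from the base axis. Payload 3.1 kg.
Tool frame: the origin (TCP) lies midway between the tips of the shut fingers; the grasp point (between the pads) lies 19 mm behind it (manip.grasp_offset is the distance from the TCP to the grasp point, in m); z points along the fingers, y is the line along which they close (so a half turn about z gives the same grasp; the last joint's range is limited). The gripper opens to 85 mm and grips with 20 to 120 N. Pads are 22 mm wide; open, the fingers measure 114 mm over their backs; the gripper's body (76 mm by 85 mm) begins 54 mm behind the grasp point. The pads swing forward as they close: fully open they stand 13 mm farther back than shut.
Start: joints at [1.091, 0.527, 1.433, -0, 1.181, -0.178], TCP at [0.186, 0.597, 0.207] pointing down, gripper open.
Joint ranges: [-3.08, 3.08], [-0.75, 2.2], [0.22, 2.44], [-1.43, 4.57], [0, 2.65], [-2.85, 2.85]. Speed limits (rad/s): [2.79, 2.79, 3.14, 3.14, 3.14, 3.14].

INTERFACE

Orientations are given as a unit quaternion [x, y, z, w].
In Python, from station import sensors, cams, order, manip gives the robot as it stands.
- The arm moves only by the tool move_arm, never from a script. Its argument "targets" is a list of rows, each an object of numbers: "dx", "dy", "dz": the shift along the world's x, y, z normalised to -1 to 1, where 1 is 25 mm; "rx", "ry", "rz": the turn, a rotation vector about the world's x, y, z normalised to -1 to 1, where 1 is 30 degrees. A call has exactly 10 rows; each row shifts and turns the commanded pose from where the row before left it; what a row does not reach is not made up. A row lasts 1/8 s, in which the tool goes at most 62.5 mm and 10.7 degrees, less where a joint would pass 70% of its speed; a pose out of reach is approached as far as the arm can. A call with a number of a shift or a turn outside -1 to 1 is refused whole. A call with a gripper value outside its range is refused whole. "claw" is the opening in per cent of the stroke, from 0 (shut) to 100 (fully open), set as the call begins (left out, the last holds). The fingers move at their own pace and stop on an object; "newtons" is the grip in N (left out, the last holds). Time passes only in rows, so rows that do not move let the fingers close, or fill a call up. It gives the time, the measured TCP pose, the force, the opening and the grip force at its end, in the units of the state.
- sensors.sense(): the state, without advancing time (a new reading comes with each control period).
- cams.snapshot(name): name is "scene" or "top"; returns the picture (480x640x3 uint8, red, green, blue); there is no depth.
- cams.camera_model(name): a dict with "fx", "fy", "cx", "cy" (pixels), "extrinsics" (4x4, takes a point from world to camera coordinates). Camera axes: x right, y down, z forward; pixel columns grow to the right and rows downward; lengths in m; the calibration is good to about 2 mm. A picture is of the moment at which its call begins. camera_model takes no time and is no camera call.
- order.sign_off(): hands the job in; it is judged then, once.
The state is a dict: "t": time; "q": joint angles; "qd": joint speeds; "tau": joint torques, N m; "tcp_pos": TCP position; "tool_rot": TCP orientation; "force": force on the tool from outside, world axes, zero at the start; "ft_torque": the same for the moment, N m; "finger_gap": opening from 0.0 (shut) to 1.0 (fully open); "gripper_force": force on a finger pad.
Only numpy, scipy, OpenCV 4.12 (cv2) and the standard library are available. Lean on these libraries where they do the work, as an engineer would, in place of code of your own. Each camera call takes 0.05 s, during which the arm holds its last target. There are 200 camera calls.

TASK

Press down the blue ribbed key in the middle of the white two-dish carriage to free its brake, keep it pressed while you push the carriage along its rail until its end rests against the red stop clamp, then let the key come up. Do not force the carriage while the brake is on, nor touch the dishes or shove the red clamp along. Pick up nothing, and leave the bottles, pot and pen where they are.

Things in the scene. Friction and masses are not known exactly. Their poses are not given: they have to be found in the camera images.
- rail: The fixed aluminium rail of a bench dish slide, 340 x 64 x 17 mm with black end caps and tick marks, bolted to the table. Origin: centre of its underside. The rail runs along its own y axis; its +y end is the one with the red stop clamp; z up.
- carriage (a joint): White sliding carriage, 154 mm long, 58 wide, plate top 24 mm above the table, a clear dish clipped at each end. Value (m): its middle along the rail's y, 0 at the rail's middle, growing toward the red stop, least -0.088. Key up: a friction brake holds it against about 10 N. Key pressed over 1 mm: it slides with about 1.2 N plus 4 N per m/s.
- brake_key (a joint): The blue key's downward travel in m: about 0.0002 when up (brake on), 0.006 at the bottom. Sprung: it takes about 8 N to start it and 9.8 N at the bottom; it springs up by itself when let go.
- key_top (a point): Centre of the blue key's flat upper face, 36 mm above the table when up; moves with key and carriage. Face 40 mm across the rail, 56 mm along it, thin white ribs. At each end along the rail stands a grey rib of the carriage, top 42 mm above the table, inner face 31 mm from the key's centre; fingertips may drag the carriage by friction on the key or push on a rib.
- carriage_nose (a point): Middle of the carriage's leading end face (its +y end), 77 mm ahead of the carriage's middle, 20 mm above the table.
- stop_face (a point): Middle of the red stop clamp's face that the carriage end has to meet, 20 mm above the table. The clamp, a red block 18 mm long and 72 mm wide with a dark thumbscrew on top (41 mm above the table), sits at a different place on the rail each time; about 80 N shifts it.
- dish_lead: Clear 35 mm culture dish, 10 mm high, clipped to the carriage end nearest the stop, centre 57 mm from the carriage's middle, rim 34 mm above the table. Origin: centre of its underside.
- dish_rear: The same dish at the carriage's other end.
- media_bottle: Bystander: white reagent bottle with blue cap, 46 mm across, 82 mm high, loose, standing on the table behind the rail (farther from the robot). Origin: centre of the underside.
- amber_bottle: Bystander: small brown bottle with red cap, 28 mm across, 58 mm high, loose, behind the rail.
- pot: Bystander: open white pot with a yellow label, 60 mm across, 62 mm high, loose, behind the rail.
- pen: Bystander: white marker pen with red cap, 11 x 132 x 12 mm, lying on the table along the near side of the rail, loose.

How it is judged:
By the outcome, as a careful person would: the job done as asked, in the order asked, and still so for the second after the job is handed in, with the robot touching nothing.
It also fails if it takes over 32 s, if anything falls off the work surface, if the arm or the gripper's body presses on something with over 40 N, if the wrist force passes 120 N, or if a joint passes its speed limit or range.

## Working session

There is one attempt and no reset: what is moved stays moved. The work goes in short steps, Python scripts to look and compute and a tool call to move; the robot and the scene stay as the last step left them, time stands still between calls to the robot, and variables do not carry over. Pictures are saved under pics/ and viewed, at most 10 in all, crops included, and the job is handed in when it is done.

Besides the shell and the picture viewer there is one more tool, called after "Emit:" in YAML: its name, and indented under it one key for each argument. move_arm: Moves the arm, as the interface text tells. Scaled input: -1 to 1 covers 25 mm each way for a shift and 30 degrees each way for a turn. Its arguments: {"type":"object","properties":{"targets":{"type":"array"},"claw":{"type":"number"},"newtons":{"type":"number"}},"required":["targets"]}

```bash
mkdir -p pics; ls
python3 - <<'E'
from station import sensors,cams
import cv2
s=sensors.sense();print(s['t'],s['tcp_pos'],s['tool_rot'],s['finger_gap'],s['force'])
for n in('scene','top'):
    cv2.imwrite(f'pics/{n}0.png',cams.snapshot(n)[:,:,::-1])
    m=cams.camera_model(n);print(n,m)
E
```

```text
pics
0.0 [0.18539584 0.59605209 0.20622863] [ 1.50336707e-01  9.88634249e-01 -1.03120546e-03 -3.65772709e-04] 1.0009217124923648 [-0.05749053  0.96779552  0.15553585]
scene {'fx': 475.2660678030309, 'fy': 475.2660678030309, 'cx': 320.59146680381735, 'cy': 234.12431028707888, 'extrinsics': array([[ 7.67200124e-01, -6.41407506e-01,  6.17875888e-04,
        -3.93062643e-01],
       [-2.84838442e-01, -3.41563656e-01, -8.95656927e-01,
         2.11357467e-01],
       [ 5.74692120e-01,  6.86972110e-01, -4.44745194e-01,
         5.14013970e-01],
       [ 0.00000000e+00,  0.00000000e+00,  0.00000000e+00,
         1.00000000e+00]])}
top {'fx': 570.241932695829, 'fy': 570.241932695829, 'cx': 324.43520919636745, 'cy': 245.8272703993937, 'extrinsics': array([[-2.36999751e-02, -9.99719115e-01,  5.54607587e-05,
         3.90286704e-02],
       [-9.95033862e-01,  2.35835388e-02, -9.67027890e-02,
         5.58443022e-01],
       [ 9.66743187e-02, -2.34703902e-03, -9.95313301e-01,
         8.59380341e-01],
       [ 0.00000000e+00,  0.00000000e+00,  0.00000000e+00,
         1.00000000e+00]])}
```

View pics/top0.png

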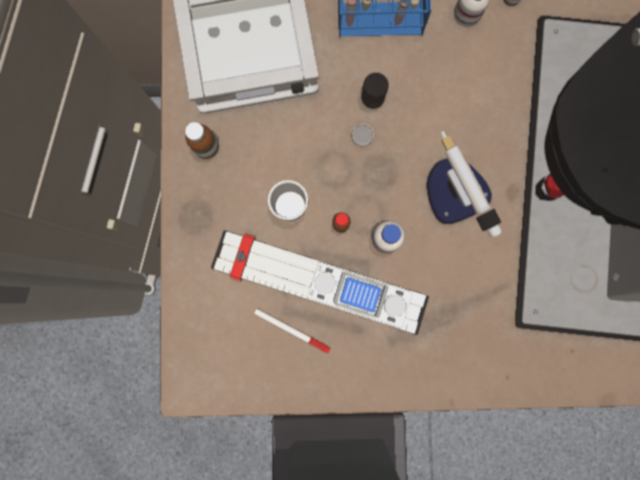

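View pics/scene0.png

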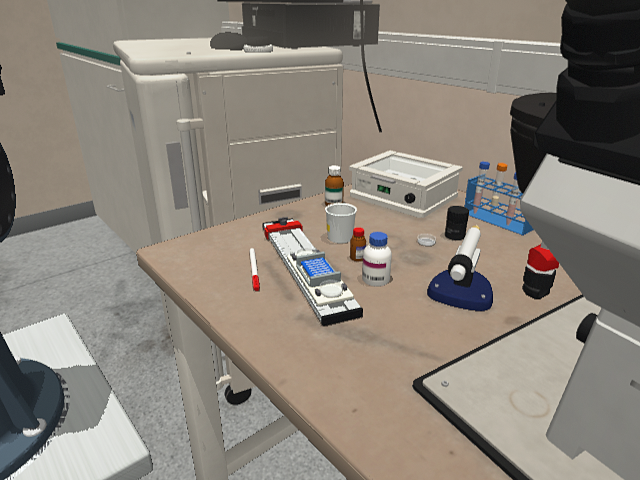

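The top view shows the key at about (361,294), the red clamp at (242,257), rail ends near (222,252) and (420,312), bottles and pot behind it, and the pen in front at (292,330). Next I'll measure these.

```bash
cat > h.py <<'E'
import numpy as np,cv2
from station import sensors,cams
def ray(n,uv,z):
    m=cams.camera_model(n);E=m['extrinsics'];R,t=E[:3,:3],E[:3,3]
    uv=np.atleast_2d(uv).astype(float)
    d=np.c_[(uv[:,0]-m['cx'])/m['fx'],(uv[:,1]-m['cy'])/m['fy'],np.ones(len(uv))]@R
    c=-R.T@t
    return c+d*((z-c[2])/d[:,2])[:,None]
def proj(n,p):
    m=cams.camera_model(n);E=m['extrinsics'];q=np.atleast_2d(p)@E[:3,:3].T+E[:3,3]
    return np.c_[m['fx']*q[:,0]/q[:,2]+m['cx'],m['fy']*q[:,1]/q[:,2]+m['cy']]
def blob(img,lo,hi,box,close=3):
    h=cv2.cvtColor(img,cv2.COLOR_RGB2HSV);k=cv2.inRange(h,lo,hi)
    if lo[0]==0:k|=cv2.inRange(h,(172,lo[1],lo[2]),(180,255,255))
    z=np.zeros_like(k);x0,y0,x1,y1=box;z[y0:y1,x0:x1]=k[y0:y1,x0:x1]
    z=cv2.morphologyEx(z,cv2.MORPH_CLOSE,np.ones((close,close)))
    c=max(cv2.findContours(z,cv2.RETR_EXTERNAL,cv2.CHAIN_APPROX_NONE)[0],key=cv2.contourArea)
    return c[:,0]
E
python3 - <<'E'
from h import *
im=cams.snapshot('top')
key=blob(im,(105,120,80),(125,255,255),(320,260,400,330),7)
red=blob(im,(0,130,80),(8,255,255),(215,225,270,290),7)
for n,c,z in(('key',key,.036),('red',red,.03)):
    p=ray('top',c,z)[:,:2].astype(np.float32)*1000
    r=cv2.minAreaRect(p);print(n,r,cv2.boxPoints(r).round(1).tolist())
s=cams.snapshot('scene')
k2=blob(s,(100,120,80),(125,255,255),(290,245,345,290),7)
p=ray('scene',k2,.036)[:,:2].astype(np.float32)*1000;print('scene key',cv2.minAreaRect(p))
cv2.imwrite('pics/crop.png',cv2.resize(im[215:365,200:440],None,fx=3.33,fy=3.33,interpolation=cv2.INTER_CUBIC)[:,:,::-1])
E
```

```text
key ((482.7699890136719, -26.59825897216797), (53.08956527709961, 36.62150955200195), 70.27014923095703) [[456.6000061035156, -45.400001525878906], [491.0, -57.79999923706055], [509.0, -7.800000190734863], [474.5, 4.599999904632568]]
red ((545.3576049804688, 153.9176483154297), (17.230485916137695, 71.31752014160156), 70.51028442382812) [[508.8999938964844, 157.6999969482422], [576.0999755859375, 133.89999389648438], [581.7999877929688, 150.10000610351562], [514.5999755859375, 173.89999389648438]]
scene key ((481.279541015625, -25.82727813720703), (49.884986877441406, 40.425209045410156), 71.29927062988281)
```

View pics/crop.png

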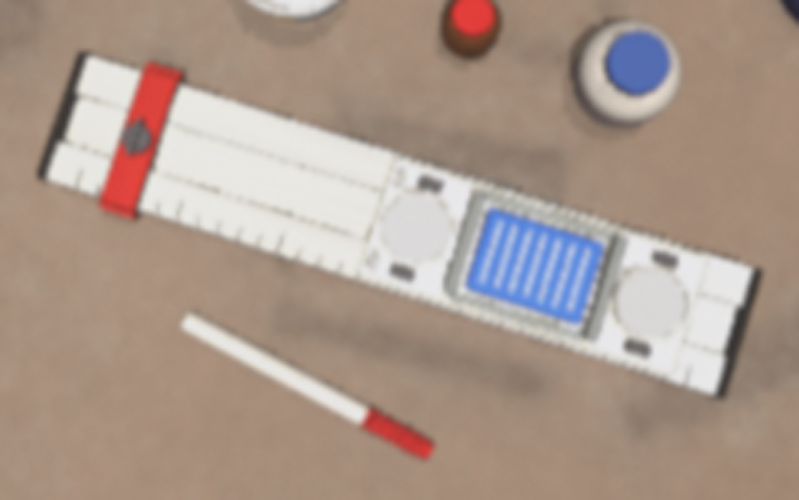

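The key centre is at about (0.4825, -0.0265), the rail's +y direction is about 70.6°, and the carriage has roughly 105 mm to go. The tool already closes along the rail. I'll shut the fingers and go above the key.

Emit:
move_arm:
  targets:
    - {"dx": 0.25, "dy": -0.5}
    - {"dx": 0.45, "dy": -0.95}
    - {"dx": 0.47, "dy": -1}
    - {"dx": 0.47, "dy": -1}
    - {"dx": 0.47, "dy": -1}
    - {"dx": 0.47, "dy": -1}
    - {"dx": 0.47, "dy": -1}
    - {"dx": 0.47, "dy": -1}
    - {"dx": 0.47, "dy": -1}
    - {"dx": 0.47, "dy": -1}
  claw: 0
  newtons: 20

```text
schema error: expected keys dx, dy, dz, rx, ry, rz
```

Emit:
move_arm:
  targets:
    - {"dx": 0.47, "dy": -1}
    - {"dx": 0.47, "dy": -1}
    - {"dx": 0.47, "dy": -1}
    - {"dx": 0.47, "dy": -1}
    - {"dx": 0.47, "dy": -1, "dz": -0.3}
    - {"dx": 0.47, "dy": -1, "dz": -0.6}
    - {"dx": 0.47, "dy": -1, "dz": -0.8}
    - {"dx": 0.47, "dy": -1, "dz": -0.8}
    - {"dx": 0.47, "dy": -1, "dz": -0.8}
    - {"dx": 0.47, "dy": -1, "dz": -0.6}

```text
schema error: expected keys dx, dy, dz, rx, ry, rz
```

Emit:
move_arm:
  targets:
    - {"dx": 0.25, "dy": -0.5, "dz": 0, "rx": 0, "ry": 0, "rz": 0}
    - {"dx": 0.45, "dy": -0.95, "dz": 0, "rx": 0, "ry": 0, "rz": 0}
    - {"dx": 0.47, "dy": -1, "dz": 0, "rx": 0, "ry": 0, "rz": 0}
    - {"dx": 0.47, "dy": -1, "dz": 0, "rx": 0, "ry": 0, "rz": 0}
    - {"dx": 0.47, "dy": -1, "dz": 0, "rx": 0, "ry": 0, "rz": 0}
    - {"dx": 0.47, "dy": -1, "dz": 0, "rx": 0, "ry": 0, "rz": 0}
    - {"dx": 0.47, "dy": -1, "dz": 0, "rx": 0, "ry": 0, "rz": 0}
    - {"dx": 0.47, "dy": -1, "dz": 0, "rx": 0, "ry": 0, "rz": 0}
    - {"dx": 0.47, "dy": -1, "dz": 0, "rx": 0, "ry": 0, "rz": 0}
    - {"dx": 0.47, "dy": -1, "dz": 0, "rx": 0, "ry": 0, "rz": 0}
  claw: 0
  newtons: 20

```text
t: 1.45
tcp_pos: [0.2974, 0.3588, 0.2073]
tool_rot: [0.15, 0.989, -0.0, 0.0]
force: [-0.2, 0.7, -0.2]
finger_gap: 0.004
gripper_force: 0.0
```

Emit:
move_arm:
  targets:
    - {"dx": 0.47, "dy": -1, "dz": 0, "rx": 0, "ry": 0, "rz": 0}
    - {"dx": 0.47, "dy": -1, "dz": 0, "rx": 0, "ry": 0, "rz": 0}
    - {"dx": 0.47, "dy": -1, "dz": 0, "rx": 0, "ry": 0, "rz": 0}
    - {"dx": 0.47, "dy": -1, "dz": 0, "rx": 0, "ry": 0, "rz": 0}
    - {"dx": 0.47, "dy": -1, "dz": 0, "rx": 0, "ry": 0, "rz": 0}
    - {"dx": 0.47, "dy": -1, "dz": -0.3, "rx": 0, "ry": 0, "rz": 0}
    - {"dx": 0.47, "dy": -1, "dz": -0.5, "rx": 0, "ry": 0, "rz": 0}
    - {"dx": 0.47, "dy": -1, "dz": -0.6, "rx": 0, "ry": 0, "rz": 0}
    - {"dx": 0.47, "dy": -1, "dz": -0.6, "rx": 0, "ry": 0, "rz": 0}
    - {"dx": 0.47, "dy": -1, "dz": -0.6, "rx": 0, "ry": 0, "rz": 0}

```text
t: 2.7
tcp_pos: [0.4147, 0.1091, 0.142]
tool_rot: [0.15, 0.989, -0.0, 0.0]
force: [0.5, -0.3, 0.3]
finger_gap: 0.006
gripper_force: 0.0
```

Emit:
move_arm:
  targets:
    - {"dx": 0.48, "dy": -1, "dz": -0.4, "rx": 0, "ry": 0, "rz": 0}
    - {"dx": 0.48, "dy": -1, "dz": -0.4, "rx": 0, "ry": 0, "rz": 0}
    - {"dx": 0.48, "dy": -1, "dz": -0.4, "rx": 0, "ry": 0, "rz": 0}
    - {"dx": 0.48, "dy": -1, "dz": -0.4, "rx": 0, "ry": 0, "rz": 0}
    - {"dx": 0.45, "dy": -0.95, "dz": -0.4, "rx": 0, "ry": 0, "rz": 0}
    - {"dx": 0.3, "dy": -0.63, "dz": -0.4, "rx": 0, "ry": 0, "rz": 0}
    - {"dx": 0, "dy": 0, "dz": -0.4, "rx": 0, "ry": 0, "rz": 0}
    - {"dx": 0, "dy": 0, "dz": -0.3, "rx": 0, "ry": 0, "rz": 0}
    - {"dx": 0, "dy": 0, "dz": -0.2, "rx": 0, "ry": 0, "rz": 0}
    - {"dx": 0, "dy": 0, "dz": 0, "rx": 0, "ry": 0, "rz": 0}

```text
t: 3.95
tcp_pos: [0.4809, -0.0282, 0.0594]
tool_rot: [0.15, 0.989, 0.0, -0.001]
force: [0.1, -0.0, -0.6]
finger_gap: 0.005
gripper_force: 0.0
```

Run:
```python
from h import *
s=sensors.sense();print(s['t'],s['tcp_pos'],s['force'])
im=cams.snapshot('top');sc=cams.snapshot('scene')
a=cv2.resize(im[215:365,240:440],(400,300),interpolation=cv2.INTER_CUBIC);b=cv2.resize(sc[200:350,220:420],(400,300),interpolation=cv2.INTER_CUBIC)
cv2.imwrite('pics/above.png',np.hstack([a,b])[:,:,::-1])
```

```text
3.95 [ 0.48087327 -0.0282451   0.05938637] [ 0.06755568 -0.03266389 -0.55574647]
```

View pics/above.png

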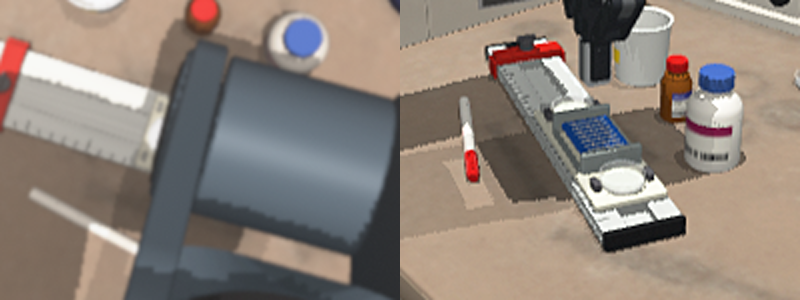

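The fingertips show at scene pixel about (317,240), above and beyond the key at (319,268). I'll check that against the projected TCP.

Run:
```python
from h import *
s=sensors.sense();p=s['tcp_pos'];print(proj('scene',[p,p+[0,0,.02],[.4828,-.0266,.036]]),proj('top',[p]))
print(ray('scene',[[317,240]],.059),ray('scene',[[317,240]],.079))
sc=cams.snapshot('scene')
cv2.imwrite('pics/zoom.png',cv2.resize(sc[200:300,260:380],(720,600),interpolation=cv2.INTER_CUBIC)[:,:,::-1])
```

```text
[[317.21182335 253.51699939]
 [317.17893874 242.17727315]
 [317.09237003 265.93425407]] [[362.30434405 294.93696131]]
[[0.51182942 0.00873629 0.059     ]] [[ 0.48702272 -0.02143316  0.079     ]]
```

View pics/zoom.png

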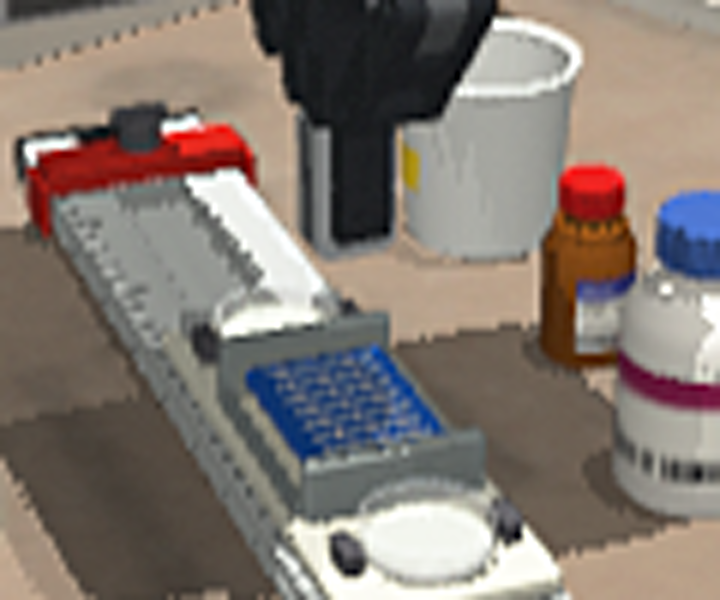

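The visible tip in the scene view, at about (317,242), is roughly 12 px above the reported TCP projection at (317,253.5). That means it is either short along the tool axis or displaced along the view ray. I'll raise and tilt the tool so both cameras see the tip before pressing.

Emit:
move_arm:
  targets:
    - {"dx": 0, "dy": 0, "dz": 0.8, "rx": 0, "ry": 0, "rz": 0}
    - {"dx": 0, "dy": 0, "dz": 0.8, "rx": 0, "ry": 0, "rz": 0}
    - {"dx": 0, "dy": 0, "dz": 0.8, "rx": 0, "ry": 0, "rz": 0}
    - {"dx": 0, "dy": 0, "dz": 0, "rx": 0, "ry": -0.3, "rz": 0}
    - {"dx": 0, "dy": 0, "dz": 0, "rx": 0, "ry": -0.3, "rz": 0}
    - {"dx": 0, "dy": 0, "dz": 0, "rx": 0, "ry": -0.3, "rz": 0}
    - {"dx": 0, "dy": 0, "dz": 0, "rx": 0, "ry": -0.3, "rz": 0}
    - {"dx": 0, "dy": 0, "dz": 0, "rx": 0, "ry": 0, "rz": 0}
    - {"dx": 0, "dy": 0, "dz": 0, "rx": 0, "ry": 0, "rz": 0}
    - {"dx": 0, "dy": 0, "dz": 0, "rx": 0, "ry": 0, "rz": 0}

```text
t: 5.35
tcp_pos: [0.4919, -0.0131, 0.1295]
tool_rot: [0.139, 0.967, 0.055, 0.206]
force: [-0.1, 0.0, 0.1]
finger_gap: 0.0
gripper_force: 0.0
```

Run:
```python
from h import *
from scipy.spatial.transform import Rotation as Ro
s=sensors.sense();p=s['tcp_pos'];z=Ro.from_quat(s['tool_rot']).apply([0,0,1]);print(s['t'],p,z)
for n in('scene','top'):print(n,proj(n,[p,p-.02*z]).round(1).tolist())
im=cams.snapshot('top');sc=cams.snapshot('scene')
a=cv2.resize(im[245:345,300:400],(400,400),interpolation=cv2.INTER_CUBIC);b=cv2.resize(sc[170:270,270:370],(400,400),interpolation=cv2.INTER_CUBIC)
cv2.imwrite('pics/tilt.png',np.hstack([a,b])[:,:,::-1])
```

```text
5.35 [ 0.49189202 -0.01305258  0.12947948] [ 0.41393946  0.04856176 -0.90900818]
scene [[315.9, 207.9], [312.0, 198.4]]
top [[354.1, 287.0], [355.7, 292.9]]
```

View pics/tilt.png

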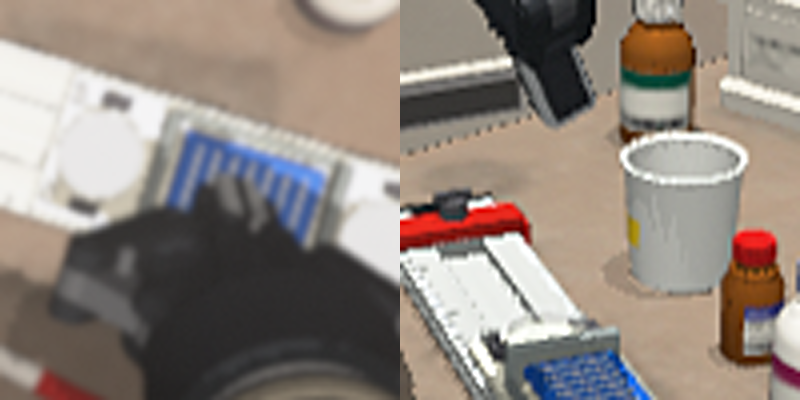

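In both views (top tip ≈ (356,291), scene tip ≈ (312,198)) the tip lies about 20 mm short along the tool axis, so it isn't displaced sideways. I'll compute the return to vertical, then descend under force watch.

```bash
cat > back.py <<'E'
from h import *
from scipy.spatial.transform import Rotation as Ro
s=sensors.sense();p=s['tcp_pos'];q=Ro.from_quat(s['tool_rot'])
g=Ro.from_quat([.15034,.98863,0,0])
print(s['t'],p,'turn units',np.degrees((g*q.inv()).as_rotvec())/30,'shift units',(np.array([.4813,-.0300,.06])-p)/.025,s['qd'].round(3),s['force'])
E
python3 back.py
```

```text
5.45 [ 0.49171109 -0.01294583  0.12936853] turn units [-0.0896359   0.81585653 -0.02976272] shift units [-0.41644354 -0.68216682 -2.774741  ] [-0.001  0.001  0.005  0.009 -0.002 -0.008] [ 0.13007795 -0.54703858 -0.33253313]
```

Emit:
move_arm:
  targets:
    - {"dx": 0, "dy": 0, "dz": 0, "rx": -0.015, "ry": 0.136, "rz": -0.005}
    - {"dx": 0, "dy": 0, "dz": 0, "rx": -0.015, "ry": 0.136, "rz": -0.005}
    - {"dx": 0, "dy": 0, "dz": 0, "rx": -0.015, "ry": 0.136, "rz": -0.005}
    - {"dx": 0, "dy": 0, "dz": 0, "rx": -0.015, "ry": 0.136, "rz": -0.005}
    - {"dx": 0, "dy": 0, "dz": 0, "rx": -0.015, "ry": 0.136, "rz": -0.005}
    - {"dx": 0, "dy": 0, "dz": 0, "rx": -0.015, "ry": 0.136, "rz": -0.005}
    - {"dx": -0.2, "dy": -0.34, "dz": -0.5, "rx": 0, "ry": 0, "rz": 0}
    - {"dx": -0.2, "dy": -0.34, "dz": -0.5, "rx": 0, "ry": 0, "rz": 0}
    - {"dx": 0, "dy": 0, "dz": 0, "rx": 0, "ry": 0, "rz": 0}
    - {"dx": 0, "dy": 0, "dz": 0, "rx": 0, "ry": 0, "rz": 0}

```text
t: 6.7
tcp_pos: [0.4823, -0.0279, 0.1046]
tool_rot: [0.15, 0.989, 0.006, 0.011]
force: [0.1, 0.4, -0.3]
finger_gap: 0.0
gripper_force: 0.0
```

```bash
python3 back.py
```

```text
6.7 [ 0.48229644 -0.0278803   0.10455563] turn units [-0.01647311  0.04416839 -0.00208404] shift units [-0.03985743 -0.0847879  -1.78222504] [ 0.005 -0.009 -0.004  0.002 -0.002 -0.005] [ 0.12680931  0.38963089 -0.33799751]
```

Emit:
move_arm:
  targets:
    - {"dx": -0.04, "dy": -0.08, "dz": -0.4, "rx": -0.016, "ry": 0.044, "rz": 0}
    - {"dx": 0, "dy": 0, "dz": -0.5, "rx": 0, "ry": 0, "rz": 0}
    - {"dx": 0, "dy": 0, "dz": -0.5, "rx": 0, "ry": 0, "rz": 0}
    - {"dx": 0, "dy": 0, "dz": -0.4, "rx": 0, "ry": 0, "rz": 0}
    - {"dx": 0, "dy": 0, "dz": -0.3, "rx": 0, "ry": 0, "rz": 0}
    - {"dx": 0, "dy": 0, "dz": -0.2, "rx": 0, "ry": 0, "rz": 0}
    - {"dx": 0, "dy": 0, "dz": -0.1, "rx": 0, "ry": 0, "rz": 0}
    - {"dx": 0, "dy": 0, "dz": -0.1, "rx": 0, "ry": 0, "rz": 0}
    - {"dx": 0, "dy": 0, "dz": 0, "rx": 0, "ry": 0, "rz": 0}
    - {"dx": 0, "dy": 0, "dz": 0, "rx": 0, "ry": 0, "rz": 0}

```text
t: 7.95
tcp_pos: [0.4811, -0.0299, 0.042]
tool_rot: [0.15, 0.989, 0.0, 0.0]
force: [0.1, 0.7, -0.0]
finger_gap: -0.002
gripper_force: 0.0
```

Emit:
move_arm:
  targets:
    - {"dx": 0, "dy": 0, "dz": -0.1, "rx": 0, "ry": 0, "rz": 0}
    - {"dx": 0, "dy": 0, "dz": -0.1, "rx": 0, "ry": 0, "rz": 0}
    - {"dx": 0, "dy": 0, "dz": -0.04, "rx": 0, "ry": 0, "rz": 0}
    - {"dx": 0, "dy": 0, "dz": -0.04, "rx": 0, "ry": 0, "rz": 0}
    - {"dx": 0, "dy": 0, "dz": -0.04, "rx": 0, "ry": 0, "rz": 0}
    - {"dx": 0, "dy": 0, "dz": 0, "rx": 0, "ry": 0, "rz": 0}
    - {"dx": 0, "dy": 0, "dz": 0, "rx": 0, "ry": 0, "rz": 0}
    - {"dx": 0, "dy": 0, "dz": 0, "rx": 0, "ry": 0, "rz": 0}
    - {"dx": 0, "dy": 0, "dz": 0, "rx": 0, "ry": 0, "rz": 0}
    - {"dx": 0, "dy": 0, "dz": 0, "rx": 0, "ry": 0, "rz": 0}

```text
t: 9.2
tcp_pos: [0.4809, -0.0299, 0.0338]
tool_rot: [0.15, 0.989, 0.0, -0.0]
force: [-1.1, 0.2, 0.3]
finger_gap: 0.003
gripper_force: 0.0
```

Emit:
move_arm:
  targets:
    - {"dx": 0, "dy": 0, "dz": -0.1, "rx": 0, "ry": 0, "rz": 0}
    - {"dx": 0, "dy": 0, "dz": -0.1, "rx": 0, "ry": 0, "rz": 0}
    - {"dx": 0, "dy": 0, "dz": -0.1, "rx": 0, "ry": 0, "rz": 0}
    - {"dx": 0, "dy": 0, "dz": -0.1, "rx": 0, "ry": 0, "rz": 0}
    - {"dx": 0, "dy": 0, "dz": -0.08, "rx": 0, "ry": 0, "rz": 0}
    - {"dx": 0, "dy": 0, "dz": -0.04, "rx": 0, "ry": 0, "rz": 0}
    - {"dx": 0, "dy": 0, "dz": -0.04, "rx": 0, "ry": 0, "rz": 0}
    - {"dx": 0, "dy": 0, "dz": 0, "rx": 0, "ry": 0, "rz": 0}
    - {"dx": 0, "dy": 0, "dz": 0, "rx": 0, "ry": 0, "rz": 0}
    - {"dx": 0, "dy": 0, "dz": 0, "rx": 0, "ry": 0, "rz": 0}

```text
t: 10.45
tcp_pos: [0.481, -0.0299, 0.0199]
tool_rot: [0.15, 0.989, 0.0, -0.0]
force: [-0.1, -0.2, -1.0]
finger_gap: -0.001
gripper_force: 0.0
```

Run:
```python
from h import *
sc=cams.snapshot('scene');s=sensors.sense();print(s['t'],s['tcp_pos'],s['force'])
cv2.imwrite('pics/low.png',cv2.resize(sc[200:300,260:380],(720,600),interpolation=cv2.INTER_CUBIC)[:,:,::-1])
```

```text
10.5 [ 0.48093556 -0.02987272  0.01988718] [-0.76490172 -0.26487086 -0.91473343]
```

View pics/low.png

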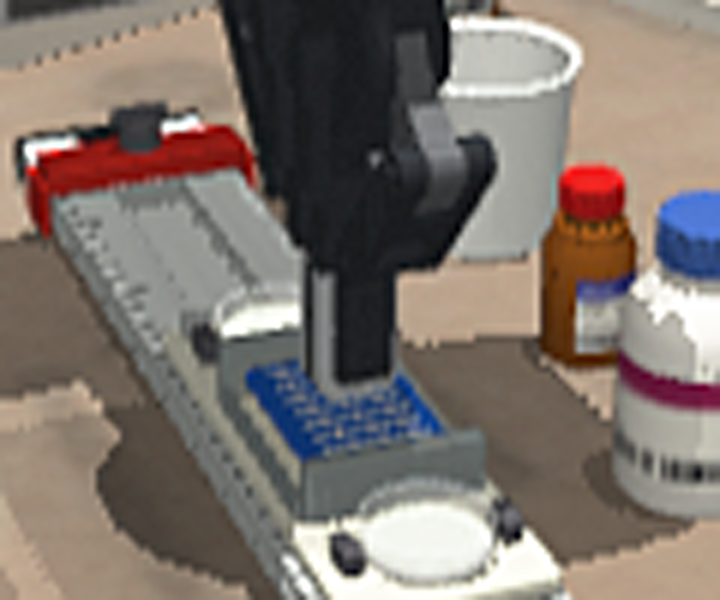

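The tips (scene ≈ (318,265)) are over the key, just above its face. There was no contact at TCP z 0.020, so I'll press on gently.

Emit:
move_arm:
  targets:
    - {"dx": 0, "dy": 0, "dz": -0.04, "rx": 0, "ry": 0, "rz": 0}
    - {"dx": 0, "dy": 0, "dz": -0.04, "rx": 0, "ry": 0, "rz": 0}
    - {"dx": 0, "dy": 0, "dz": -0.04, "rx": 0, "ry": 0, "rz": 0}
    - {"dx": 0, "dy": 0, "dz": -0.04, "rx": 0, "ry": 0, "rz": 0}
    - {"dx": 0, "dy": 0, "dz": -0.04, "rx": 0, "ry": 0, "rz": 0}
    - {"dx": 0, "dy": 0, "dz": 0, "rx": 0, "ry": 0, "rz": 0}
    - {"dx": 0, "dy": 0, "dz": 0, "rx": 0, "ry": 0, "rz": 0}
    - {"dx": 0, "dy": 0, "dz": 0, "rx": 0, "ry": 0, "rz": 0}
    - {"dx": 0, "dy": 0, "dz": 0, "rx": 0, "ry": 0, "rz": 0}
    - {"dx": 0, "dy": 0, "dz": 0, "rx": 0, "ry": 0, "rz": 0}

```text
t: 11.75
tcp_pos: [0.481, -0.0299, 0.0149]
tool_rot: [0.15, 0.989, 0.0, -0.0]
force: [-0.2, -0.1, -0.2]
finger_gap: -0.001
gripper_force: 0.0
```

Emit:
move_arm:
  targets:
    - {"dx": 0, "dy": 0, "dz": -0.04, "rx": 0, "ry": 0, "rz": 0}
    - {"dx": 0, "dy": 0, "dz": -0.04, "rx": 0, "ry": 0, "rz": 0}
    - {"dx": 0, "dy": 0, "dz": -0.04, "rx": 0, "ry": 0, "rz": 0}
    - {"dx": 0, "dy": 0, "dz": -0.04, "rx": 0, "ry": 0, "rz": 0}
    - {"dx": 0, "dy": 0, "dz": 0, "rx": 0, "ry": 0, "rz": 0}
    - {"dx": 0, "dy": 0, "dz": 0, "rx": 0, "ry": 0, "rz": 0}
    - {"dx": 0, "dy": 0, "dz": 0, "rx": 0, "ry": 0, "rz": 0}
    - {"dx": 0, "dy": 0, "dz": 0, "rx": 0, "ry": 0, "rz": 0}
    - {"dx": 0, "dy": 0, "dz": 0, "rx": 0, "ry": 0, "rz": 0}
    - {"dx": 0, "dy": 0, "dz": 0, "rx": 0, "ry": 0, "rz": 0}

```text
t: 13.0
tcp_pos: [0.4809, -0.0299, 0.0115]
tool_rot: [0.15, 0.989, 0.0, 0.0]
force: [-1.2, 0.7, 6.9]
finger_gap: -0.0
gripper_force: 3.5
```

Contact is made at 6.9 N. I'll press about 4 mm further.

Emit:
move_arm:
  targets:
    - {"dx": 0, "dy": 0, "dz": -0.04, "rx": 0, "ry": 0, "rz": 0}
    - {"dx": 0, "dy": 0, "dz": -0.04, "rx": 0, "ry": 0, "rz": 0}
    - {"dx": 0, "dy": 0, "dz": -0.04, "rx": 0, "ry": 0, "rz": 0}
    - {"dx": 0, "dy": 0, "dz": -0.04, "rx": 0, "ry": 0, "rz": 0}
    - {"dx": 0, "dy": 0, "dz": -0.02, "rx": 0, "ry": 0, "rz": 0}
    - {"dx": 0, "dy": 0, "dz": 0, "rx": 0, "ry": 0, "rz": 0}
    - {"dx": 0, "dy": 0, "dz": 0, "rx": 0, "ry": 0, "rz": 0}
    - {"dx": 0, "dy": 0, "dz": 0, "rx": 0, "ry": 0, "rz": 0}
    - {"dx": 0, "dy": 0, "dz": 0, "rx": 0, "ry": 0, "rz": 0}
    - {"dx": 0, "dy": 0, "dz": 0, "rx": 0, "ry": 0, "rz": 0}

```text
t: 14.25
tcp_pos: [0.481, -0.0299, 0.0072]
tool_rot: [0.15, 0.989, 0.0, 0.0]
force: [-2.0, -0.2, 8.5]
finger_gap: -0.001
gripper_force: 4.6
```

The key is about 4 mm down at roughly 9 N. I'll slide along the rail, starting with about 66 mm.

Emit:
move_arm:
  targets:
    - {"dx": 0.03, "dy": 0.085, "dz": 0, "rx": 0, "ry": 0, "rz": 0}
    - {"dx": 0.06, "dy": 0.17, "dz": 0, "rx": 0, "ry": 0, "rz": 0}
    - {"dx": 0.09, "dy": 0.255, "dz": 0, "rx": 0, "ry": 0, "rz": 0}
    - {"dx": 0.1, "dy": 0.284, "dz": 0, "rx": 0, "ry": 0, "rz": 0}
    - {"dx": 0.1, "dy": 0.284, "dz": 0, "rx": 0, "ry": 0, "rz": 0}
    - {"dx": 0.1, "dy": 0.284, "dz": 0, "rx": 0, "ry": 0, "rz": 0}
    - {"dx": 0.1, "dy": 0.284, "dz": 0, "rx": 0, "ry": 0, "rz": 0}
    - {"dx": 0.1, "dy": 0.284, "dz": 0, "rx": 0, "ry": 0, "rz": 0}
    - {"dx": 0.1, "dy": 0.284, "dz": 0, "rx": 0, "ry": 0, "rz": 0}
    - {"dx": 0.1, "dy": 0.284, "dz": 0, "rx": 0, "ry": 0, "rz": 0}

```text
t: 15.5
tcp_pos: [0.5027, 0.0327, 0.0072]
tool_rot: [0.15, 0.989, 0.0, -0.0]
force: [-1.0, -1.6, 8.7]
finger_gap: -0.002
gripper_force: 4.6
```

Run:
```python
from h import *
sc=cams.snapshot('scene');s=sensors.sense();print(s['t'],s['tcp_pos'],s['force'])
cv2.imwrite('pics/mid.png',cv2.resize(sc[200:300,260:380],(720,600),interpolation=cv2.INTER_CUBIC)[:,:,::-1])
```

```text
15.55 [0.50302051 0.03344783 0.00726863] [-1.43390474  0.75907647  8.77023078]
```

View pics/mid.png

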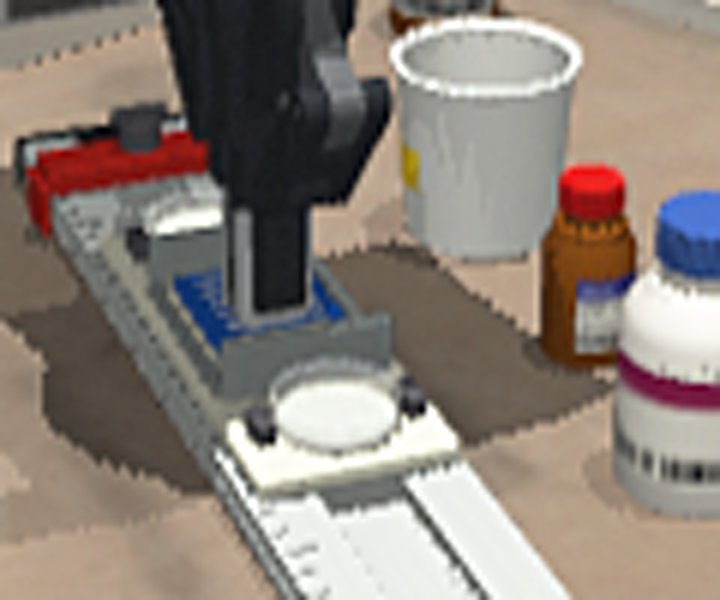

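The carriage is following, with about 38 mm left. I'll slow down near the stop.

Emit:
move_arm:
  targets:
    - {"dx": 0.066, "dy": 0.189, "dz": 0, "rx": 0, "ry": 0, "rz": 0}
    - {"dx": 0.1, "dy": 0.284, "dz": 0, "rx": 0, "ry": 0, "rz": 0}
    - {"dx": 0.1, "dy": 0.284, "dz": 0, "rx": 0, "ry": 0, "rz": 0}
    - {"dx": 0.066, "dy": 0.189, "dz": 0, "rx": 0, "ry": 0, "rz": 0}
    - {"dx": 0.04, "dy": 0.113, "dz": 0, "rx": 0, "ry": 0, "rz": 0}
    - {"dx": 0.027, "dy": 0.075, "dz": 0, "rx": 0, "ry": 0, "rz": 0}
    - {"dx": 0.02, "dy": 0.057, "dz": 0, "rx": 0, "ry": 0, "rz": 0}
    - {"dx": 0.02, "dy": 0.057, "dz": 0, "rx": 0, "ry": 0, "rz": 0}
    - {"dx": 0.02, "dy": 0.057, "dz": 0, "rx": 0, "ry": 0, "rz": 0}
    - {"dx": 0.02, "dy": 0.057, "dz": 0, "rx": 0, "ry": 0, "rz": 0}

```text
t: 16.8
tcp_pos: [0.5145, 0.0666, 0.0072]
tool_rot: [0.15, 0.989, 0.0, -0.0]
force: [-2.7, -1.0, 9.5]
finger_gap: -0.001
gripper_force: 4.6
```

Emit:
move_arm:
  targets:
    - {"dx": 0.02, "dy": 0.057, "dz": 0, "rx": 0, "ry": 0, "rz": 0}
    - {"dx": 0.02, "dy": 0.057, "dz": 0, "rx": 0, "ry": 0, "rz": 0}
    - {"dx": 0.013, "dy": 0.038, "dz": 0, "rx": 0, "ry": 0, "rz": 0}
    - {"dx": 0.013, "dy": 0.038, "dz": 0, "rx": 0, "ry": 0, "rz": 0}
    - {"dx": 0.013, "dy": 0.038, "dz": 0, "rx": 0, "ry": 0, "rz": 0}
    - {"dx": 0.013, "dy": 0.038, "dz": 0, "rx": 0, "ry": 0, "rz": 0}
    - {"dx": 0, "dy": 0, "dz": 0, "rx": 0, "ry": 0, "rz": 0}
    - {"dx": 0, "dy": 0, "dz": 0, "rx": 0, "ry": 0, "rz": 0}
    - {"dx": 0, "dy": 0, "dz": 0, "rx": 0, "ry": 0, "rz": 0}
    - {"dx": 0, "dy": 0, "dz": 0, "rx": 0, "ry": 0, "rz": 0}

```text
t: 18.05
tcp_pos: [0.5165, 0.0722, 0.0072]
tool_rot: [0.149, 0.989, -0.001, -0.001]
force: [-2.6, -5.0, 9.0]
finger_gap: 0.0
gripper_force: 4.6
```

Run:
```python
from h import *
im=cams.snapshot('top');sc=cams.snapshot('scene');s=sensors.sense();print(s['t'],s['tcp_pos'],s['force'])
a=cv2.resize(im[220:310,205:325],(400,300),interpolation=cv2.INTER_CUBIC);b=cv2.resize(sc[205:265,260:340],(400,300),interpolation=cv2.INTER_CUBIC)
cv2.imwrite('pics/end.png',np.hstack([a,b])[:,:,::-1])
```

```text
18.15 [0.51649503 0.07217433 0.00720782] [-3.21499594 -5.97075443  9.03106106]
```

View pics/end.png

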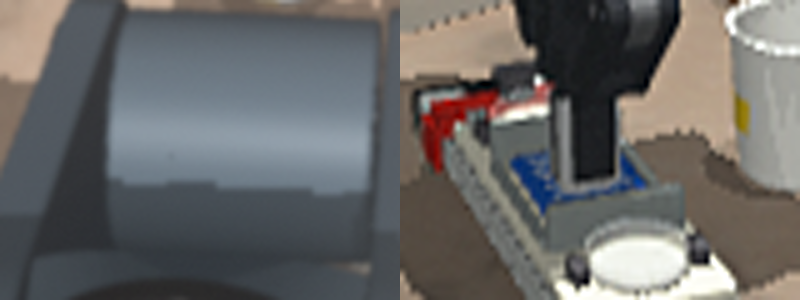

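The force along the rail has risen to about 6 N, so the carriage is against the stop. The scene view agrees, with the nose meeting the red block. I'll ease off half a millimetre and lift straight up.

Emit:
move_arm:
  targets:
    - {"dx": -0.006, "dy": -0.018, "dz": 0, "rx": 0, "ry": 0, "rz": 0}
    - {"dx": 0, "dy": 0, "dz": 0.1, "rx": 0, "ry": 0, "rz": 0}
    - {"dx": 0, "dy": 0, "dz": 0.2, "rx": 0, "ry": 0, "rz": 0}
    - {"dx": 0, "dy": 0, "dz": 0.5, "rx": 0, "ry": 0, "rz": 0}
    - {"dx": 0, "dy": 0, "dz": 0.8, "rx": 0, "ry": 0, "rz": 0}
    - {"dx": 0, "dy": 0, "dz": 1, "rx": 0, "ry": 0, "rz": 0}
    - {"dx": 0, "dy": 0, "dz": 1, "rx": 0, "ry": 0, "rz": 0}
    - {"dx": 0, "dy": 0, "dz": 1, "rx": 0, "ry": 0, "rz": 0}
    - {"dx": 0, "dy": 0, "dz": 1, "rx": 0, "ry": 0, "rz": 0}
    - {"dx": 0, "dy": 0, "dz": 1, "rx": 0, "ry": 0, "rz": 0}

```text
t: 19.4
tcp_pos: [0.5168, 0.073, 0.1726]
tool_rot: [0.15, 0.989, 0.0, -0.0]
force: [0.1, 0.3, -0.4]
finger_gap: -0.002
gripper_force: 0.0
```

Emit:
move_arm:
  targets:
    - {"dx": -0.3, "dy": 1, "dz": 0.2, "rx": 0, "ry": 0, "rz": 0}
    - {"dx": -0.5, "dy": 1, "dz": 0, "rx": 0, "ry": 0, "rz": 0}
    - {"dx": -0.5, "dy": 1, "dz": 0, "rx": 0, "ry": 0, "rz": 0}
    - {"dx": -0.5, "dy": 1, "dz": 0, "rx": 0, "ry": 0, "rz": 0}
    - {"dx": -0.5, "dy": 1, "dz": 0, "rx": 0, "ry": 0, "rz": 0}
    - {"dx": -0.5, "dy": 1, "dz": 0, "rx": 0, "ry": 0, "rz": 0}
    - {"dx": -0.5, "dy": 1, "dz": 0, "rx": 0, "ry": 0, "rz": 0}
    - {"dx": -0.5, "dy": 1, "dz": 0, "rx": 0, "ry": 0, "rz": 0}
    - {"dx": -0.3, "dy": 0.6, "dz": 0, "rx": 0, "ry": 0, "rz": 0}
    - {"dx": 0, "dy": 0, "dz": 0, "rx": 0, "ry": 0, "rz": 0}

```text
t: 20.65
tcp_pos: [0.4141, 0.2885, 0.1765]
tool_rot: [0.149, 0.989, 0.0, -0.0]
force: [-0.3, -0.4, 0.3]
finger_gap: 0.002
gripper_force: 0.0
```

Run:
```python
from h import *
im=cams.snapshot('top');s=sensors.sense();print(s['t'],s['tcp_pos'],s['force'])
for n,c,z in(('key',((105,120,80),(125,255,255),(240,220,400,330)),.036),('red',((0,130,80),(8,255,255),(215,225,270,290)),.03)):
    try:print(n,cv2.minAreaRect(ray('top',blob(im,*c,7),z)[:,:2].astype(np.float32)*1000))
    except Exception as e:print(n,e)
cv2.imwrite('pics/fin.png',cv2.resize(im[215:365,200:440],None,fx=3.33,fy=3.33,interpolation=cv2.INTER_CUBIC)[:,:,::-1])
```

```text
20.7 [0.41455443 0.28784775 0.17648477] [-0.20874515  0.12205223 -0.15287124]
key ((517.9232788085938, 74.30717468261719), (52.48465347290039, 36.64866638183594), 70.63902282714844)
red ((545.1397094726562, 153.99478149414062), (17.230485916137695, 71.77984619140625), 70.51028442382812)
```

View pics/fin.png

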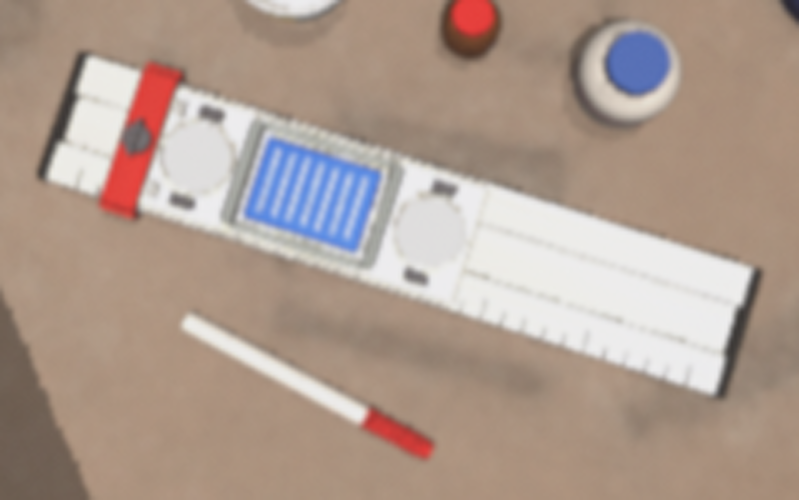

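The carriage end rests against the clamp: the centre distance of about 84 mm is within measuring error of the 86 mm expected at contact. The clamp, bottles, pot and pen are where they were, the key face is up, and the arm is clear.

```bash
python3 -c "
from station import order
print(order.sign_off())"
```

```text
the job is handed in; nothing more can be done
None
```

The job is handed in at about 21 s: I pressed the key, slid the carriage about 107 mm until it rested against the red stop, and released the key, and the final picture shows the clamp, bottles, pot and pen unmoved.

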